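# Preset the act-two props in reverse order

## Task

The scene is played from the other side in act two, so move the four props from the pale-wood rack to the blue rack in the reverse order: the prop nearest the red end of the pale rack goes into the bay farthest from the red end of the blue rack, the next one beside it, and so on. Stand one prop in the middle of each bay, upright and set down gently, never tipping one over, and let go of them all.

Things in the scene. Friction and masses are not known exactly. Their poses are not given: they have to be found in the camera images.
- return_rack: Pale bare-wood rack, full at the start, 90 mm deep; its row runs along its own y; origin: centre of the underside, on the table. Four bay centres at x = 0, y = -135, -45, 45, 135 mm; bay floor 12 mm up; each bay 82 (x) by 84 mm (y) between low strips whose tops are 20 mm up. Red end block (30 mm long) at the +y end, y = 198 mm. Fixed, may be the nearer or farther rack.
- preset_rack: Blue wooden rack, empty at the start, no mats, 90 mm deep; its row runs along its own y; origin: centre of the underside, on the table. Four bay centres at x = 0, y = -135, -45, 45, 135 mm; bay floor 12 mm up; each bay 82 (x) by 84 mm (y) between low strips whose tops are 20 mm up. Red end block (30 mm long) at the +y end, y = 198 mm. Fixed, may be the nearer or farther rack.
- candlestick: Brass candlestick, 110 mm high, about 0.35 kg; foot 60 mm in diameter, thin stem, drip pan 38 mm in diameter at 72 to 75 mm height, above it a straight candle socket 26 mm in diameter from 77 to 110 mm: grip there. Origin: centre of the underside; z up its axis. Starts upright on its mat in the pale rack.
- goblet: Pewter-grey goblet, 100 mm high, about 0.25 kg; foot 58 mm in diameter, thin stem, bowl with straight sides 56 mm in diameter from 70 to 100 mm height: grip across the bowl. Origin: centre of the underside; z up its axis. Starts upright on its mat in the pale rack.
- teacup: White china teacup, 62 mm high, about 0.15 kg; straight sides 60 mm in diameter from 28 to 62 mm height, narrowing below to a 38 mm foot; small handle on its own +y side reaching 45 mm from the axis, which starts within 0.25 rad of the pale rack's +y direction: grip across the body along its own x. Origin: centre of the underside; z up its axis. Starts upright on its mat in the pale rack.
- bottle: Dark green bottle with a paper band and cork, 120 mm high, about 0.25 kg; body 56 mm in diameter up to 56 mm, shoulders to 76 mm, then a straight neck 24 mm in diameter from 76 to 120 mm: grip the neck. Origin: centre of the underside; z up its axis. Starts upright on its mat in the pale rack.
- pad_candlestick: Yellow square mat, 78 x 80 mm, 3 mm thick, fixed in the bay of the pale rack where the candlestick stands at the start; origin at the centre of its underside, on the bay floor; x and y axes parallel to the pale rack's. It stays there, so it still marks where the candlestick came from.
- pad_goblet: White square mat, 78 x 80 mm, 3 mm thick, fixed in the bay of the pale rack where the goblet stands at the start; origin at the centre of its underside, on the bay floor; x and y axes parallel to the pale rack's. It stays there, so it still marks where the goblet came from.
- pad_teacup: Green square mat, 78 x 80 mm, 3 mm thick, fixed in the bay of the pale rack where the teacup stands at the start; origin at the centre of its underside, on the bay floor; x and y axes parallel to the pale rack's. It stays there, so it still marks where the teacup came from.
- pad_bottle: Orange square mat, 78 x 80 mm, 3 mm thick, fixed in the bay of the pale rack where the bottle stands at the start; origin at the centre of its underside, on the bay floor; x and y axes parallel to the pale rack's. It stays there, so it still marks where the bottle came from.
Things that resemble listed ones, but are neither listed nor needed, are in the scene too. Leave any pink look-alike of the teacup alone. What is shaped like the goblet but purple is not meant.

How it is judged (in metres and radians):
At the end, for the whole second after the job is handed in: Every prop stands in the blue rack in the bay that mirrors its starting bay (distance from the red end reversed), its axis within 15 mm of the bay centre along and across the rack, its underside within 4 mm of the bay floor, upright within 0.1 rad, and at rest (((y of pad_candlestick in the frame of return_rack between -0.165 and -0.105 m and y of candlestick in the frame of preset_rack between 0.12 and 0.15 m) or (y of pad_candlestick in the frame of return_rack between -0.075 and -0.015 m and y of candlestick in the frame of preset_rack between 0.03 and 0.06 m) or (y of pad_candlestick in the frame of return_rack between 0.015 and 0.075 m and y of candlestick in the frame of preset_rack between -0.06 and -0.03 m) or (y of pad_candlestick in the frame of return_rack between 0.105 and 0.165 m and y of candlestick in the frame of preset_rack between -0.15 and -0.12 m)) and x of candlestick in the frame of preset_rack between -0.015 and 0.015 m and z of candlestick in the frame of preset_rack between 0.008 and 0.016 m and angle between each of candlestick, goblet, teacup, bottle's own z axis and vertical below 0.1 rad and linear speed of each of candlestick, goblet, teacup, bottle below 0.02 m/s and angular speed of each of candlestick, goblet, teacup, bottle below 0.2 rad/s and ((y of pad_goblet in the frame of return_rack between -0.165 and -0.105 m and y of goblet in the frame of preset_rack between 0.12 and 0.15 m) or (y of pad_goblet in the frame of return_rack between -0.075 and -0.015 m and y of goblet in the frame of preset_rack between 0.03 and 0.06 m) or (y of pad_goblet in the frame of return_rack between 0.015 and 0.075 m and y of goblet in the frame of preset_rack between -0.06 and -0.03 m) or (y of pad_goblet in the frame of return_rack between 0.105 and 0.165 m and y of goblet in the frame of preset_rack between -0.15 and -0.12 m)) and x of goblet in the frame of preset_rack between -0.015 and 0.015 m and z of goblet in the frame of preset_rack between 0.008 and 0.016 m and ((y of pad_teacup in the frame of return_rack between -0.165 and -0.105 m and y of teacup in the frame of preset_rack between 0.12 and 0.15 m) or (y of pad_teacup in the frame of return_rack between -0.075 and -0.015 m and y of teacup in the frame of preset_rack between 0.03 and 0.06 m) or (y of pad_teacup in the frame of return_rack between 0.015 and 0.075 m and y of teacup in the frame of preset_rack between -0.06 and -0.03 m) or (y of pad_teacup in the frame of return_rack between 0.105 and 0.165 m and y of teacup in the frame of preset_rack between -0.15 and -0.12 m)) and x of teacup in the frame of preset_rack between -0.015 and 0.015 m and z of teacup in the frame of preset_rack between 0.008 and 0.016 m and ((y of pad_bottle in the frame of return_rack between -0.165 and -0.105 m and y of bottle in the frame of preset_rack between 0.12 and 0.15 m) or (y of pad_bottle in the frame of return_rack between -0.075 and -0.015 m and y of bottle in the frame of preset_rack between 0.03 and 0.06 m) or (y of pad_bottle in the frame of return_rack between 0.015 and 0.075 m and y of bottle in the frame of preset_rack between -0.06 and -0.03 m) or (y of pad_bottle in the frame of return_rack between 0.105 and 0.165 m and y of bottle in the frame of preset_rack between -0.15 and -0.12 m)) and x of bottle in the frame of preset_rack between -0.015 and 0.015 m and z of bottle in the frame of preset_rack between 0.008 and 0.016 m); the robot touches nothing.
It fails at once if a prop is tipped over (more than 30 degrees from upright) (angle between any of candlestick, goblet, teacup, bottle's own z axis and vertical above 0.52 rad).
It fails at once if a prop is dropped or slammed on the blue rack (more than 60 N) (contact force between any of candlestick, goblet, teacup, bottle and preset_rack above 60 N).
It also fails if it takes over 101 s, if anything falls off the work surface, if the arm or the gripper's body presses on something with over 40 N, if the wrist force passes 120 N, or if a joint passes its speed limit or range.

## Robot

A 6-joint arm with a two-finger parallel gripper is mounted at the origin on the work surface. World frame = base frame: x ahead of the robot, y to its left, z up, the work surface at z = 0. Lengths are in mm, angles in rad, forces in N, time in s.
With the tool pointing down it reaches from about 350 to 925 mm from the base axis. Payload 6.4 kg.
Tool frame: the origin (TCP) lies on the centre line of the jaws, within the pads' length; the fingertips stand 25 mm ahead of it and the grasp point (between the pads) lies 6 mm ahead of it; z points along the fingers, y is the line along which they close (so a half turn about z gives the same grasp; the last joint's range is limited). The gripper opens to 85 mm and grips with 20 to 120 N. Pads are 22 mm wide; open, the fingers measure 114 mm over their backs; the gripper's body (76 mm by 85 mm) begins 54 mm behind the grasp point. The pads swing forward as they close: fully open they stand 13 mm farther back than shut.
Start: joints at [-1.397, 0.245, 1.558, -0, 1.339, -0.174], TCP at [221.545, -611.091, 256.29] pointing down, gripper open.
Joint ranges: [-3.13, 3.13], [-1.02, 2.26], [0.13, 2.54], [-0.95, 4.09], [0.21, 2.88], [-2.74, 2.74]. Speed limits (rad/s): [2.57, 2.57, 3.14, 3.14, 3.14, 3.14].

## Interface

Orientations are given as a 3x3 rotation matrix whose columns are the frame's x, y, z axes.
In Python, from station import read_state, snapshot, job_done gives the robot as it stands.
- The arm moves only by the tool servo_tool, never from a script. Its argument "targets" is a list of rows, each an object of numbers: "dx", "dy", "dz": the shift along the tool's x, y, z in cm; "wx", "wy", "wz": the turn, a rotation vector about the tool's x, y, z in degrees; "claw": the finger opening in cm, from 0 to 8.54. In form: [{"dx": .., "dy": .., "dz": .., "wx": .., "wy": .., "wz": .., "claw": ..}, ...]. A call has 1 to 20 rows; each row is the pose to reach, as a shift and turn from the pose commanded when the call began, along the tool's axes at that moment; what a row does not reach only later rows make up. A row lasts 1/8 s, in which the tool goes at most 62.5 mm and 10.7 degrees, less where a joint would pass 70% of its speed; a pose out of reach is approached as far as the arm can. A call with a gripper value outside its range is refused whole. The fingers move at their own pace and stop on an object; the grip force is fixed at half the most. Time passes only in rows, so rows that repeat a pose let the fingers close. It gives the time, the measured TCP pose, the force, the opening and the grip force at its end, in the units of the state.
- read_state(): the state, without advancing time (a new reading comes with each control period).
- snapshot(name): name is "side" or "top" or "wrist"; returns a dict with "image" (480x640x3 uint8, blue, green, red), "camera_matrix" (3x3 intrinsics, pixels), "xyz" and "rotation" of the camera in the world. Camera axes: x right, y down, z forward; pixel columns grow to the right and rows downward; lengths in mm; the calibration is good to about 2 mm. A picture is of the moment at which its call begins. There is no depth.
- job_done(): hands the job in; it is judged then, once.
The state is a dict: "t": time; "joint_positions": joint angles; "joint_velocities": joint speeds; "joint_efforts": joint torques, N m; "eef_pos": TCP position; "eef_rot": TCP orientation; "contact_force": force on the tool from outside, world axes, zero at the start; "moment": the same for the moment, N m; "grip_width": finger opening in mm; "grasp_force": force on a finger pad.
Only numpy, scipy, OpenCV 4.12 (cv2) and the standard library are available. Lean on these libraries where they do the work, as an engineer would, in place of code of your own. Each camera call takes 0.05 s, during which the arm holds its last target. There are 200 camera calls.

## Working session

There is one attempt and no reset: what is moved stays moved. The work goes in short steps, Python scripts to look and compute and a tool call to move; the robot and the scene stay as the last step left them, time stands still between calls to the robot, and variables do not carry over. Pictures are saved under pics/ and viewed, at most 14 in all, crops included, and the job is handed in when it is done.

Besides the shell and the picture viewer there is one more tool, called as name(argument=value, ...) on one line, values as JSON. servo_tool: Moves the arm, as the interface text tells. Its arguments: {"type":"object","properties":{"targets":{"type":"array","items":{"type":"object","properties":{"dx":{"type":"number"},"dy":{"type":"number"},"dz":{"type":"number"},"wx":{"type":"number"},"wy":{"type":"number"},"wz":{"type":"number"},"claw":{"type":"number"}}}}},"required":["targets"]}

```bash
mkdir -p pics
python3 - <<'E'
from station import *
import cv2
s=read_state(); print(s['t'],s['eef_pos'],s['eef_rot'])
for n in('top','side'):
    d=snapshot(n); cv2.imwrite(f'pics/{n}1.png',d['image']); print(n,d['camera_matrix'],d['xyz'],d['rotation'])
E
```

```text
0.0 [ 221.43943003 -610.58783821  255.17518952] [[ 9.40128926e-01  3.40818848e-01 -3.38744434e-04]
 [ 3.40818862e-01 -9.40127089e-01  1.88663497e-03]
 [ 3.24537939e-04 -1.88913060e-03 -9.99998163e-01]]
top [[619.2451824    0.         318.60174542]
 [  0.         619.2451824  241.22835207]
 [  0.           0.           1.        ]] [ 418.84129122   49.11154034 1208.35671771] [[-0.02874129 -0.98542187  0.16768327]
 [-0.99958606  0.02854872 -0.00355942]
 [-0.00127962 -0.16771616 -0.9858345 ]]
side [[524.88987076   0.         317.80686471]
 [  0.         524.88987076 234.97891781]
 [  0.           0.           1.        ]] [409.33926065 934.98363857 567.371153  ] [[-0.97239593 -0.11589543  0.20252014]
 [-0.2333226   0.47330304 -0.84943793]
 [ 0.00259258 -0.87324251 -0.48727897]]
```

View pics/top1.png

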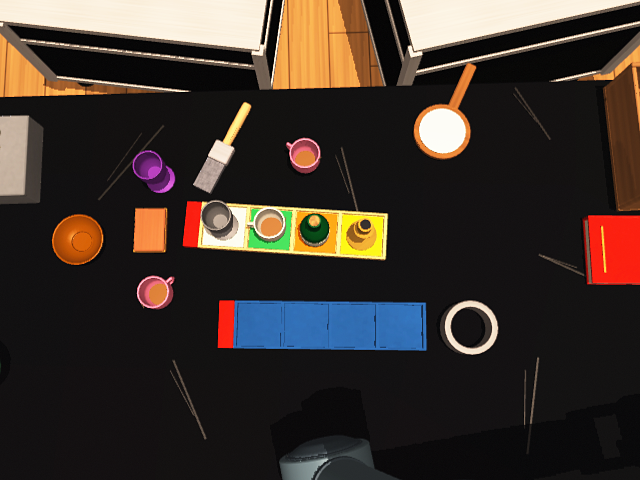

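View pics/side1.png

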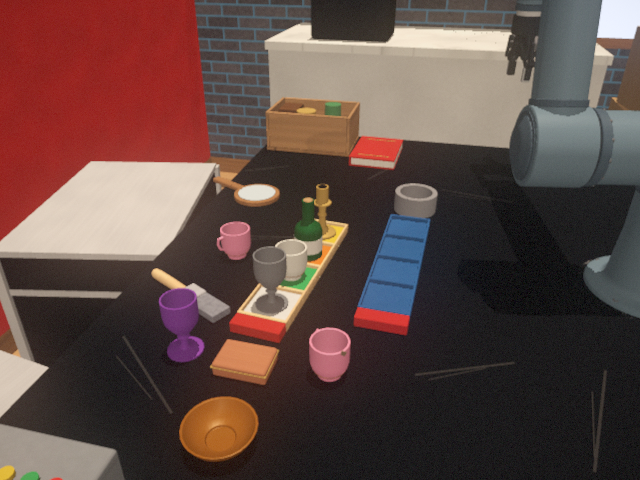

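The top view shows, in pixels: grey goblet (217,215), with a purple one at (148,165) to leave alone. White teacup (268,225), with pink ones at (305,155) and (155,292) to leave alone. Bottle (314,230), candlestick (362,232). Red ends are on the left of both racks: pale (192,224), blue (227,324). I'll check this in one close crop.

```bash
cat > h.py <<'E'
import numpy as np, cv2
def ray(d,px,z):
    u=np.atleast_2d(np.array(px,float)); K=np.array(d['camera_matrix']); R=np.array(d['rotation']); c=np.array(d['xyz'])
    r=(R@np.linalg.inv(K)@np.c_[u,np.ones(len(u))].T).T
    return c+r*((z-c[2])/r[:,2])[:,None]
def proj(d,P):
    P=np.atleast_2d(np.array(P,float)); q=(P-np.array(d['xyz']))@np.array(d['rotation'])
    q=q@np.array(d['camera_matrix']).T; return q[:,:2]/q[:,2:]
E
python3 - <<'E'
from station import *
from h import *
d=snapshot('top'); im=d['image']
cv2.imwrite('pics/crop1.png',cv2.resize(im[190:360,175:435],None,fx=3,fy=3,interpolation=cv2.INTER_CUBIC))
hsv=cv2.cvtColor(im,cv2.COLOR_BGR2HSV)
m=cv2.inRange(hsv,(100,80,40),(125,255,255)); m[:290]=0;m[360:]=0
m=cv2.morphologyEx(m,cv2.MORPH_CLOSE,np.ones((5,5)))
c=max(cv2.findContours(m,0,2)[0],key=cv2.contourArea)
w=ray(d,c[:,0],20)[:,:2].astype(np.float32); print('blue',cv2.minAreaRect(w))
m=cv2.inRange(hsv,(0,180,60),(4,255,255))
for c in cv2.findContours(m,0,2)[0]:
    if 200<cv2.contourArea(c)<3000: print('red',cv2.boundingRect(c),cv2.minAreaRect(ray(d,c[:,0],20)[:,:2].astype(np.float32)))
E
```

```text
blue ((459.24200439453125, 27.823486328125), (366.350830078125, 92.77244567871094), 87.70501708984375)
red (217, 300, 17, 48) ((467.55316162109375, 226.6797637939453), (28.99065399169922, 89.08565521240234), 87.69515228271484)
red (182, 201, 20, 47) ((662.7825927734375, 292.48870849609375), (28.77684211730957, 93.23968505859375), 84.59478759765625)
```

View pics/crop1.png

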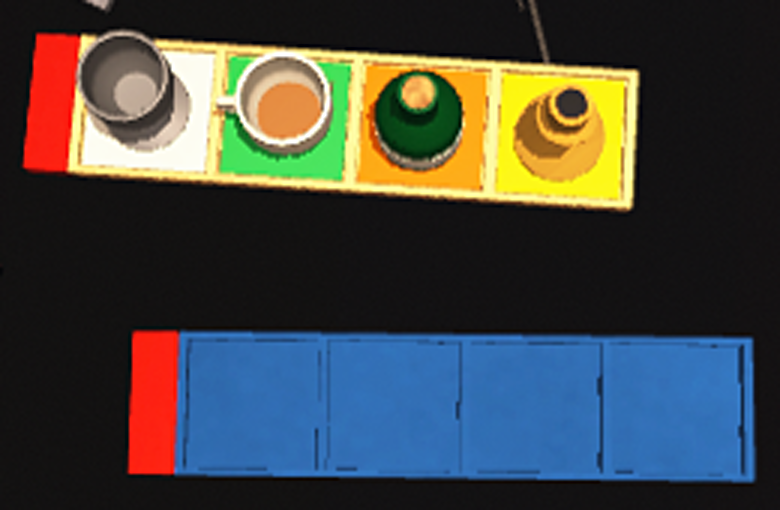

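The crop confirms the choice, in order from the red end: grey goblet on white, white cup on green (handle to the left), bottle on orange, brass candlestick on yellow. Rim centres in crop pixels are (126,75), (285,105), (417,90) and (573,103). Next I'll work out positions and check them against the side view.

```bash
cat > m.py <<'E'
from station import *
from h import *
from scipy.optimize import least_squares
T=snapshot('top');S=snapshot('side')
C={'goblet':((126,75),115),'teacup':((285,105),77),'bottle':((417,90),135),'candle':((573,103),125)}
im=S['image'].copy(); it=T['image'].copy()
P=[]
for n,(c,z) in C.items():
    u=(np.array(c)+.5)/3-.5+[175,190]; p=ray(T,u,z)[0]; P.append(p[:2]); print(n,p.round(1),proj(S,p).round(1))
    r={'goblet':28,'teacup':30,'bottle':12,'candle':13}[n]
    a=np.linspace(0,6.283,60); ring=np.c_[p[0]+r*np.cos(a),p[1]+r*np.sin(a),0*a+z]
    fr={'goblet':29,'teacup':19,'bottle':28,'candle':30}[n]
    foot=np.c_[p[0]+fr*np.cos(a),p[1]+fr*np.sin(a),0*a+15]
    for I,D in((im,S),(it,T)):
        for g in(ring,foot): cv2.polylines(I,[(proj(D,g)*16).astype(np.int32)],True,(0,0,255) if I is im else (255,0,255),1,0,4)
    
P=np.array(P); v=P[0]-P[3]; print('row dir deg from +y',np.degrees(np.arctan2(v[0],v[1])),np.linalg.norm(v)/3)
# blue rack overlay
o=np.array([459.4,28.2]);th=np.radians(2.35);Y=np.array([np.sin(th),np.cos(th)]);X=np.array([Y[1],-Y[0]])
for k in(-135,-45,45,135):
    c=o+k*Y; print(k,c.round(1))
    q=[np.r_[c+a*41*X+b*42*Y,20] for a,b in((1,1),(1,-1),(-1,-1),(-1,1))]
    for I,D in((im,S),(it,T)): cv2.polylines(I,[(proj(D,q)*16).astype(np.int32)],True,(0,255,255),1,0,4)
cv2.imwrite('pics/ov.png',np.hstack([cv2.resize(it[190:360,175:435],(400,262),interpolation=2),cv2.resize(im[170:340,220:440],(400,309),interpolation=2)[:262]]))
cv2.imwrite('pics/ov2.png',cv2.resize(im[170:340,220:440],None,fx=3.5,fy=3.5,interpolation=2))
E
python3 m.py
```

```text
goblet [658.7 227.6 115. ] [[270.5 253.8]]
teacup [645.2 135.2  77. ] [[293.9 247.1]]
bottle [640.3  52.8 135. ] [[307.4 200.2]]
candle [631.8 -39.6 125. ] [[322.6 186.4]]
row dir deg from +y 5.751566316064612 89.52006469973742
-135 [ 453.9 -106.7]
-45 [457.6 -16.8]
45 [461.2  73.2]
135 [464.9 163.1]
```

View pics/ov2.png

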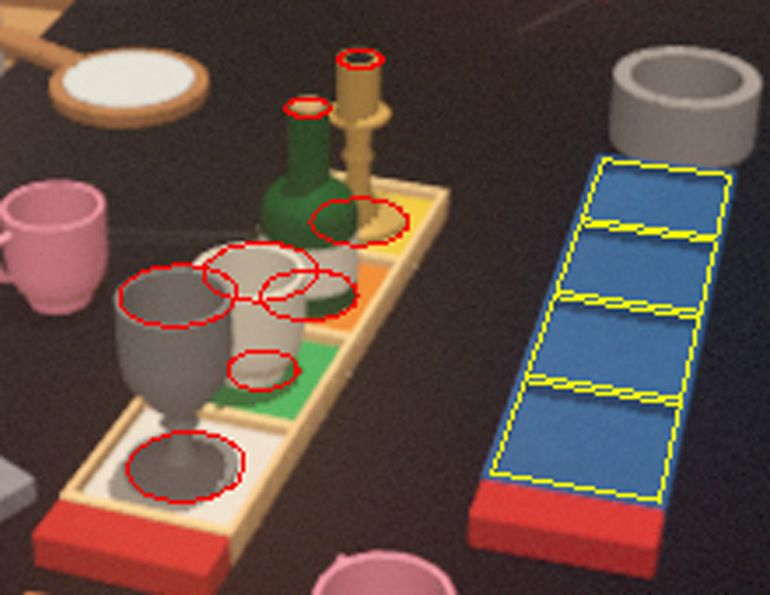

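The overlay fits. The blue bays line up, the prop tops and feet line up, and the cup is about 2 mm too far toward -x. The moves so far: candlestick to the blue bay at (465,163), bottle to (461,73), teacup to (458,-17), goblet to (454,-107). I'll turn the tool so that its x is world +y and its y is world +x.

servo_tool(targets=[{"dx": 29,"dy": -20,"dz": 0,"wz": -35,"claw": 8.5},{"dx": 29,"dy": -20,"dz": 0,"wz": -35,"claw": 8.5},{"dx": 29,"dy": -20,"dz": 0,"wz": -35,"claw": 8.5},{"dx": 29,"dy": -20,"dz": 0,"wz": -35,"claw": 8.5},{"dx": 58.07,"dy": -39.74,"dz": 2,"wz": -70.07,"claw": 8.5},{"dx": 58.07,"dy": -39.74,"dz": 2,"wz": -70.07,"claw": 8.5},{"dx": 58.07,"dy": -39.74,"dz": 2,"wz": -70.07,"claw": 8.5},{"dx": 58.07,"dy": -39.74,"dz": 2,"wz": -70.07,"claw": 8.5},{"dx": 58.07,"dy": -39.74,"dz": 2,"wz": -70.07,"claw": 8.5},{"dx": 58.07,"dy": -39.74,"dz": 2,"wz": -70.07,"claw": 8.5},{"dx": 58.07,"dy": -39.74,"dz": 2,"wz": -70.07,"claw": 8.5},{"dx": 58.07,"dy": -39.74,"dz": 2,"wz": -70.07,"claw": 8.5},{"dx": 58.07,"dy": -39.74,"dz": 2,"wz": -70.07,"claw": 8.5},{"dx": 58.07,"dy": -39.74,"dz": 2,"wz": -70.07,"claw": 8.5},{"dx": 58.07,"dy": -39.74,"dz": 2,"wz": -70.07,"claw": 8.5},{"dx": 58.07,"dy": -39.74,"dz": 2,"wz": -70.07,"claw": 8.5}])

```text
schema error: expected keys dx, dy, dz, wx, wy, wz, claw
```

servo_tool(targets=[{"dx": 29,"dy": -20,"dz": 0,"wx": 0,"wy": 0,"wz": -35,"claw": 8.5},{"dx": 29,"dy": -20,"dz": 0,"wx": 0,"wy": 0,"wz": -35,"claw": 8.5},{"dx": 29,"dy": -20,"dz": 0,"wx": 0,"wy": 0,"wz": -35,"claw": 8.5},{"dx": 29,"dy": -20,"dz": 0,"wx": 0,"wy": 0,"wz": -35,"claw": 8.5},{"dx": 58.07,"dy": -39.74,"dz": 2,"wx": 0,"wy": 0,"wz": -70.07,"claw": 8.5},{"dx": 58.07,"dy": -39.74,"dz": 2,"wx": 0,"wy": 0,"wz": -70.07,"claw": 8.5},{"dx": 58.07,"dy": -39.74,"dz": 2,"wx": 0,"wy": 0,"wz": -70.07,"claw": 8.5},{"dx": 58.07,"dy": -39.74,"dz": 2,"wx": 0,"wy": 0,"wz": -70.07,"claw": 8.5},{"dx": 58.07,"dy": -39.74,"dz": 2,"wx": 0,"wy": 0,"wz": -70.07,"claw": 8.5},{"dx": 58.07,"dy": -39.74,"dz": 2,"wx": 0,"wy": 0,"wz": -70.07,"claw": 8.5},{"dx": 58.07,"dy": -39.74,"dz": 2,"wx": 0,"wy": 0,"wz": -70.07,"claw": 8.5},{"dx": 58.07,"dy": -39.74,"dz": 2,"wx": 0,"wy": 0,"wz": -70.07,"claw": 8.5},{"dx": 58.07,"dy": -39.74,"dz": 2,"wx": 0,"wy": 0,"wz": -70.07,"claw": 8.5},{"dx": 58.07,"dy": -39.74,"dz": 2,"wx": 0,"wy": 0,"wz": -70.07,"claw": 8.5},{"dx": 58.07,"dy": -39.74,"dz": 2,"wx": 0,"wy": 0,"wz": -70.07,"claw": 8.5}])

```text
t: 2.12
eef_pos: [631.5, -41.0, 236.5]
eef_rot: [[0.002, 1.0, 0.0], [1.0, -0.002, -0.0], [-0.0, 0.0, -1.0]]
contact_force: [0.0, -0.2, -0.8]
grip_width: 85.2
grasp_force: 0.0
```

servo_tool(targets=[{"dx": 0.1,"dy": 0.05,"dz": 4,"wx": 0,"wy": 0,"wz": 0,"claw": 8.5},{"dx": 0.1,"dy": 0.05,"dz": 8,"wx": 0,"wy": 0,"wz": 0,"claw": 8.5},{"dx": 0.1,"dy": 0.05,"dz": 10.5,"wx": 0,"wy": 0,"wz": 0,"claw": 8.5},{"dx": 0.1,"dy": 0.05,"dz": 11.5,"wx": 0,"wy": 0,"wz": 0,"claw": 8.5},{"dx": 0.1,"dy": 0.05,"dz": 11.5,"wx": 0,"wy": 0,"wz": 0,"claw": 8.5},{"dx": 0.1,"dy": 0.05,"dz": 11.5,"wx": 0,"wy": 0,"wz": 0,"claw": 5},{"dx": 0.1,"dy": 0.05,"dz": 11.5,"wx": 0,"wy": 0,"wz": 0,"claw": 3.5},{"dx": 0.1,"dy": 0.05,"dz": 11.5,"wx": 0,"wy": 0,"wz": 0,"claw": 2},{"dx": 0.1,"dy": 0.05,"dz": 11.5,"wx": 0,"wy": 0,"wz": 0,"claw": 0},{"dx": 0.1,"dy": 0.05,"dz": 11.5,"wx": 0,"wy": 0,"wz": 0,"claw": 0},{"dx": 0.1,"dy": 0.05,"dz": 11.5,"wx": 0,"wy": 0,"wz": 0,"claw": 0},{"dx": 0.1,"dy": 0.05,"dz": 11.5,"wx": 0,"wy": 0,"wz": 0,"claw": 0}])

```text
t: 3.62
eef_pos: [633.2, -38.7, 122.2]
eef_rot: [[0.0, 1.0, 0.002], [1.0, -0.0, -0.0], [-0.0, 0.002, -1.0]]
contact_force: [1.2, -0.5, 5.6]
grip_width: 24.5
grasp_force: 59.6
```

servo_tool(targets=[{"dx": 0,"dy": 0,"dz": -1,"wx": 0,"wy": 0,"wz": 0,"claw": 0},{"dx": 0,"dy": 0,"dz": -4,"wx": 0,"wy": 0,"wz": 0,"claw": 0},{"dx": 0,"dy": 0,"dz": -8,"wx": 0,"wy": 0,"wz": 0,"claw": 0},{"dx": 0,"dy": -1,"dz": -11,"wx": 0,"wy": 0,"wz": 0,"claw": 0},{"dx": 1,"dy": -3,"dz": -12,"wx": 0,"wy": 0,"wz": 0,"claw": 0},{"dx": 4,"dy": -6,"dz": -12,"wx": 0,"wy": 0,"wz": 0,"claw": 0},{"dx": 8,"dy": -9,"dz": -12,"wx": 0,"wy": 0,"wz": 0,"claw": 0},{"dx": 12,"dy": -12,"dz": -12,"wx": 0,"wy": 0,"wz": 0,"claw": 0},{"dx": 16,"dy": -14.5,"dz": -12,"wx": 0,"wy": 0,"wz": 0,"claw": 0},{"dx": 19,"dy": -16,"dz": -12,"wx": 0,"wy": 0,"wz": 0,"claw": 0},{"dx": 20.2,"dy": -16.75,"dz": -11,"wx": 0,"wy": 0,"wz": 0,"claw": 0},{"dx": 20.2,"dy": -16.75,"dz": -8,"wx": 0,"wy": 0,"wz": 0,"claw": 0},{"dx": 20.2,"dy": -16.75,"dz": -5,"wx": 0,"wy": 0,"wz": 0,"claw": 0},{"dx": 20.2,"dy": -16.75,"dz": -3,"wx": 0,"wy": 0,"wz": 0,"claw": 0},{"dx": 20.2,"dy": -16.75,"dz": -1.5,"wx": 0,"wy": 0,"wz": 0,"claw": 0},{"dx": 20.2,"dy": -16.75,"dz": -0.7,"wx": 0,"wy": 0,"wz": 0,"claw": 0},{"dx": 20.2,"dy": -16.75,"dz": -0.3,"wx": 0,"wy": 0,"wz": 0,"claw": 0},{"dx": 20.2,"dy": -16.75,"dz": -0.1,"wx": 0,"wy": 0,"wz": 0,"claw": 0},{"dx": 20.2,"dy": -16.75,"dz": 0,"wx": 0,"wy": 0,"wz": 0,"claw": 0},{"dx": 20.2,"dy": -16.75,"dz": 0,"wx": 0,"wy": 0,"wz": 0,"claw": 0}])

```text
t: 6.12
eef_pos: [465.3, 163.5, 121.7]
eef_rot: [[-0.0, 1.0, 0.001], [1.0, 0.0, 0.0], [0.0, 0.001, -1.0]]
contact_force: [-0.2, -0.4, -3.5]
grip_width: 24.0
grasp_force: 59.5
```

Run:
```python
from station import *
from h import *
a=snapshot('top');b=snapshot('side');s=read_state();print(s['eef_pos'],s['contact_force'],s['grip_width'])
A=a['image'][190:370,175:435];B=b['image'][130:330,230:460]
cv2.imwrite('pics/p1.png',np.hstack([cv2.resize(A,(400,277),interpolation=2),cv2.resize(B,(319,277),interpolation=2)]))
```

```text
[465.23991118 163.48144064 121.60603198] [-0.80784485 -0.36076449 -3.63410709] 24.852181784766344
```

View pics/p1.png

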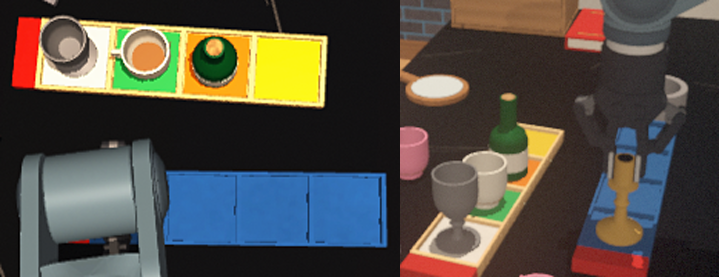

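The picture shows the candlestick upright over the blue bay next to the red end, and the force reading says it is still hanging. I'll lower it 3 mm and let go.

servo_tool(targets=[{"dx": 0,"dy": 0,"dz": 0.1,"wx": 0,"wy": 0,"wz": 0,"claw": 0},{"dx": 0,"dy": 0,"dz": 0.2,"wx": 0,"wy": 0,"wz": 0,"claw": 0},{"dx": 0,"dy": 0,"dz": 0.25,"wx": 0,"wy": 0,"wz": 0,"claw": 0},{"dx": 0,"dy": 0,"dz": 0.3,"wx": 0,"wy": 0,"wz": 0,"claw": 0},{"dx": 0,"dy": 0,"dz": 0.3,"wx": 0,"wy": 0,"wz": 0,"claw": 0}])

```text
t: 6.85
eef_pos: [465.2, 163.5, 119.1]
eef_rot: [[-0.0, 1.0, -0.0], [1.0, 0.0, -0.0], [-0.0, -0.0, -1.0]]
contact_force: [-3.9, -0.9, 4.2]
grip_width: 24.4
grasp_force: 60.5
```

servo_tool(targets=[{"dx": 0,"dy": 0,"dz": 0,"wx": 0,"wy": 0,"wz": 0,"claw": 3.2},{"dx": 0,"dy": 0,"dz": 0,"wx": 0,"wy": 0,"wz": 0,"claw": 5},{"dx": 0,"dy": 0,"dz": 0,"wx": 0,"wy": 0,"wz": 0,"claw": 8.5},{"dx": 0,"dy": 0,"dz": 0,"wx": 0,"wy": 0,"wz": 0,"claw": 8.5},{"dx": 0,"dy": 0,"dz": -3,"wx": 0,"wy": 0,"wz": 0,"claw": 8.5},{"dx": 0,"dy": 0,"dz": -8,"wx": 0,"wy": 0,"wz": 0,"claw": 8.5},{"dx": 0,"dy": 0,"dz": -12.5,"wx": 0,"wy": 0,"wz": 0,"claw": 8.5},{"dx": -2,"dy": 4,"dz": -12.5,"wx": 0,"wy": 0,"wz": 0,"claw": 8.5},{"dx": -5,"dy": 9,"dz": -12.5,"wx": 0,"wy": 0,"wz": 0,"claw": 8.5},{"dx": -8,"dy": 14,"dz": -12.5,"wx": 0,"wy": 0,"wz": 0,"claw": 8.5},{"dx": -11.05,"dy": 17.5,"dz": -12.5,"wx": 0,"wy": 0,"wz": 0,"claw": 8.5},{"dx": -11.05,"dy": 17.5,"dz": -12.5,"wx": 0,"wy": 0,"wz": 0,"claw": 8.5},{"dx": -11.05,"dy": 17.5,"dz": -9,"wx": 0,"wy": 0,"wz": 0,"claw": 8.5},{"dx": -11.05,"dy": 17.5,"dz": -5,"wx": 0,"wy": 0,"wz": 0,"claw": 8.5},{"dx": -11.05,"dy": 17.5,"dz": -2,"wx": 0,"wy": 0,"wz": 0,"claw": 8.5},{"dx": -11.05,"dy": 17.5,"dz": -0.5,"wx": 0,"wy": 0,"wz": 0,"claw": 8.5},{"dx": -11.05,"dy": 17.5,"dz": -0.5,"wx": 0,"wy": 0,"wz": 0,"claw": 8.5}])

```text
t: 8.98
eef_pos: [639.3, 53.4, 122.6]
eef_rot: [[-0.0, 1.0, -0.002], [1.0, 0.0, 0.0], [0.0, -0.002, -1.0]]
contact_force: [-0.8, -0.5, 0.9]
grip_width: 84.8
grasp_force: 0.0
```

Run:
```python
from station import *
from h import *
a=snapshot('wrist');b=snapshot('side')
cv2.imwrite('pics/p2.png',np.hstack([cv2.resize(a['image'],(400,300)),cv2.resize(b['image'][130:330,230:460],(345,300),interpolation=2)]))
```

```text
(no output)
```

View pics/p2.png

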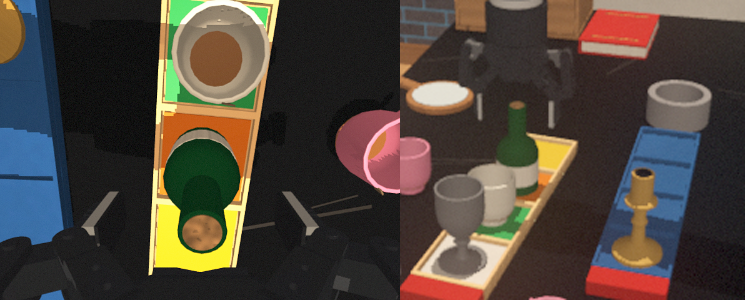

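The candlestick stands upright in the blue bay. The bottle's cork, at (203,233) in the wrist picture, is centred between the fingers. I'll close and carry it.

servo_tool(targets=[{"dx": 0,"dy": 0,"dz": 0,"wx": 0,"wy": 0,"wz": 0,"claw": 5},{"dx": 0,"dy": 0,"dz": 0,"wx": 0,"wy": 0,"wz": 0,"claw": 3.5},{"dx": 0,"dy": 0,"dz": 0,"wx": 0,"wy": 0,"wz": 0,"claw": 2},{"dx": 0,"dy": 0,"dz": 0,"wx": 0,"wy": 0,"wz": 0,"claw": 0},{"dx": 0,"dy": 0,"dz": 0,"wx": 0,"wy": 0,"wz": 0,"claw": 0},{"dx": 0,"dy": 0,"dz": 0,"wx": 0,"wy": 0,"wz": 0,"claw": 0},{"dx": 0,"dy": 0,"dz": 0,"wx": 0,"wy": 0,"wz": 0,"claw": 0}])

```text
t: 9.95
eef_pos: [640.4, 52.9, 123.8]
eef_rot: [[0.0, 1.0, 0.001], [1.0, -0.0, -0.0], [-0.0, 0.001, -1.0]]
contact_force: [0.0, -0.1, 4.0]
grip_width: 22.2
grasp_force: 59.0
```

servo_tool(targets=[{"dx": 0,"dy": 0,"dz": -1,"wx": 0,"wy": 0,"wz": 0,"claw": 0},{"dx": 0,"dy": 0,"dz": -4,"wx": 0,"wy": 0,"wz": 0,"claw": 0},{"dx": 0,"dy": 0,"dz": -7,"wx": 0,"wy": 0,"wz": 0,"claw": 0},{"dx": 0,"dy": -1,"dz": -9,"wx": 0,"wy": 0,"wz": 0,"claw": 0},{"dx": 0.3,"dy": -3,"dz": -9.5,"wx": 0,"wy": 0,"wz": 0,"claw": 0},{"dx": 0.7,"dy": -6.5,"dz": -9.5,"wx": 0,"wy": 0,"wz": 0,"claw": 0},{"dx": 1,"dy": -10,"dz": -9.5,"wx": 0,"wy": 0,"wz": 0,"claw": 0},{"dx": 1.5,"dy": -13.5,"dz": -9.5,"wx": 0,"wy": 0,"wz": 0,"claw": 0},{"dx": 1.8,"dy": -16,"dz": -9.5,"wx": 0,"wy": 0,"wz": 0,"claw": 0},{"dx": 2.03,"dy": -17.5,"dz": -9,"wx": 0,"wy": 0,"wz": 0,"claw": 0},{"dx": 2.03,"dy": -17.9,"dz": -7.5,"wx": 0,"wy": 0,"wz": 0,"claw": 0},{"dx": 2.03,"dy": -17.9,"dz": -5,"wx": 0,"wy": 0,"wz": 0,"claw": 0},{"dx": 2.03,"dy": -17.9,"dz": -3,"wx": 0,"wy": 0,"wz": 0,"claw": 0},{"dx": 2.03,"dy": -17.9,"dz": -1.5,"wx": 0,"wy": 0,"wz": 0,"claw": 0},{"dx": 2.03,"dy": -17.9,"dz": -0.7,"wx": 0,"wy": 0,"wz": 0,"claw": 0},{"dx": 2.03,"dy": -17.9,"dz": -0.3,"wx": 0,"wy": 0,"wz": 0,"claw": 0},{"dx": 2.03,"dy": -17.9,"dz": -0.1,"wx": 0,"wy": 0,"wz": 0,"claw": 0},{"dx": 2.03,"dy": -17.9,"dz": 0.05,"wx": 0,"wy": 0,"wz": 0,"claw": 0},{"dx": 2.03,"dy": -17.9,"dz": 0.1,"wx": 0,"wy": 0,"wz": 0,"claw": 0},{"dx": 2.03,"dy": -17.9,"dz": 0.1,"wx": 0,"wy": 0,"wz": 0,"claw": 0}])

```text
t: 12.45
eef_pos: [461.2, 73.2, 122.5]
eef_rot: [[0.0, 1.0, 0.0], [1.0, -0.0, -0.0], [-0.0, 0.0, -1.0]]
contact_force: [-0.1, -0.8, -2.4]
grip_width: 22.6
grasp_force: 59.2
```

servo_tool(targets=[{"dx": 0,"dy": 0,"dz": 0.1,"wx": 0,"wy": 0,"wz": 0,"claw": 0},{"dx": 0,"dy": 0,"dz": 0.15,"wx": 0,"wy": 0,"wz": 0,"claw": 0},{"dx": 0,"dy": 0,"dz": 0.2,"wx": 0,"wy": 0,"wz": 0,"claw": 0},{"dx": 0,"dy": 0,"dz": 0.2,"wx": 0,"wy": 0,"wz": 0,"claw": 0},{"dx": 0,"dy": 0,"dz": 0.2,"wx": 0,"wy": 0,"wz": 0,"claw": 3},{"dx": 0,"dy": 0,"dz": 0.2,"wx": 0,"wy": 0,"wz": 0,"claw": 5},{"dx": 0,"dy": 0,"dz": 0.2,"wx": 0,"wy": 0,"wz": 0,"claw": 8.5},{"dx": 0,"dy": 0,"dz": 0.2,"wx": 0,"wy": 0,"wz": 0,"claw": 8.5},{"dx": 0,"dy": 0,"dz": -3,"wx": 0,"wy": 0,"wz": 0,"claw": 8.5},{"dx": 0,"dy": 0,"dz": -8,"wx": 0,"wy": 0,"wz": 0,"claw": 8.5},{"dx": 0,"dy": 0,"dz": -12.5,"wx": 0,"wy": 0,"wz": 0,"claw": 8.5},{"dx": 1.5,"dy": 4,"dz": -12.5,"wx": 0,"wy": 0,"wz": 0,"claw": 8.5},{"dx": 3,"dy": 9,"dz": -12.5,"wx": 0,"wy": 0,"wz": 0,"claw": 8.5},{"dx": 5,"dy": 14,"dz": -12.5,"wx": 0,"wy": 0,"wz": 0,"claw": 8.5},{"dx": 6.2,"dy": 18.6,"dz": -11,"wx": 0,"wy": 0,"wz": 0,"claw": 8.5},{"dx": 6.2,"dy": 18.6,"dz": -7,"wx": 0,"wy": 0,"wz": 0,"claw": 8.5},{"dx": 6.2,"dy": 18.6,"dz": -3,"wx": 0,"wy": 0,"wz": 0,"claw": 8.5},{"dx": 6.2,"dy": 18.6,"dz": 0,"wx": 0,"wy": 0,"wz": 0,"claw": 8.5},{"dx": 6.2,"dy": 18.6,"dz": 0,"wx": 0,"wy": 0,"wz": 0,"claw": 8.5}])

```text
t: 14.82
eef_pos: [644.9, 135.2, 118.9]
eef_rot: [[0.0, 1.0, -0.007], [1.0, -0.0, -0.0], [-0.0, -0.007, -1.0]]
contact_force: [0.3, 0.5, 0.6]
grip_width: 85.4
grasp_force: 0.0
```

Run:
```python
from station import *
from h import *
a=snapshot('wrist');b=snapshot('side')
cv2.imwrite('pics/p3.png',np.hstack([cv2.resize(a['image'],(400,300)),cv2.resize(b['image'][130:330,230:460],(345,300),interpolation=2)]))
```

```text
(no output)
```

View pics/p3.png

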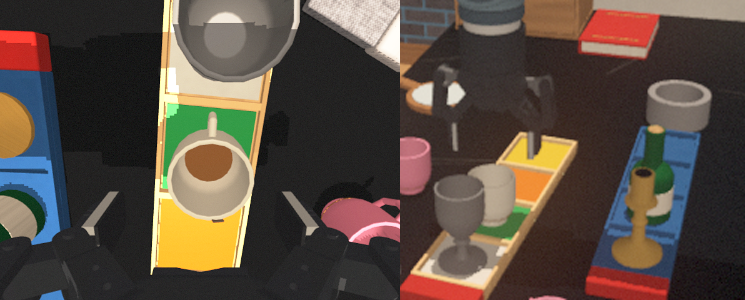

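The bottle stands upright on the blue rack. The cup sits at (210,178) in the wrist picture, about 3 mm right of the jaw midline (202), and its handle points along +y. I'll shift 3 mm and descend.

servo_tool(targets=[{"dx": 0,"dy": 0.3,"dz": 1,"wx": 0,"wy": 0,"wz": 0,"claw": 8.5},{"dx": 0,"dy": 0.3,"dz": 3,"wx": 0,"wy": 0,"wz": 0,"claw": 8.5},{"dx": 0,"dy": 0.3,"dz": 4.5,"wx": 0,"wy": 0,"wz": 0,"claw": 8.5},{"dx": 0,"dy": 0.3,"dz": 5.4,"wx": 0,"wy": 0,"wz": 0,"claw": 8.5},{"dx": 0,"dy": 0.3,"dz": 5.4,"wx": 0,"wy": 0,"wz": 0,"claw": 8.5},{"dx": 0,"dy": 0.3,"dz": 5.4,"wx": 0,"wy": 0,"wz": 0,"claw": 7},{"dx": 0,"dy": 0.3,"dz": 5.4,"wx": 0,"wy": 0,"wz": 0,"claw": 6.3},{"dx": 0,"dy": 0.3,"dz": 5.4,"wx": 0,"wy": 0,"wz": 0,"claw": 5.5},{"dx": 0,"dy": 0.3,"dz": 5.4,"wx": 0,"wy": 0,"wz": 0,"claw": 4},{"dx": 0,"dy": 0.3,"dz": 5.4,"wx": 0,"wy": 0,"wz": 0,"claw": 4},{"dx": 0,"dy": 0.3,"dz": 5.4,"wx": 0,"wy": 0,"wz": 0,"claw": 4}])

```text
t: 16.3
eef_pos: [651.0, 135.3, 69.6]
eef_rot: [[0.0, 1.0, 0.002], [1.0, -0.0, 0.0], [0.0, 0.002, -1.0]]
contact_force: [0.9, -0.9, 5.2]
grip_width: 57.7
grasp_force: 64.6
```

servo_tool(targets=[{"dx": 0,"dy": 0,"dz": -1,"wx": 0,"wy": 0,"wz": 0,"claw": 4},{"dx": 0,"dy": 0,"dz": -4,"wx": 0,"wy": 0,"wz": 0,"claw": 4},{"dx": 0,"dy": 0,"dz": -8,"wx": 0,"wy": 0,"wz": 0,"claw": 4},{"dx": -0.5,"dy": 0,"dz": -12,"wx": 0,"wy": 0,"wz": 0,"claw": 4},{"dx": -2,"dy": -1,"dz": -14,"wx": 0,"wy": 0,"wz": 0,"claw": 4},{"dx": -5,"dy": -4,"dz": -14,"wx": 0,"wy": 0,"wz": 0,"claw": 4},{"dx": -8,"dy": -8,"dz": -14,"wx": 0,"wy": 0,"wz": 0,"claw": 4},{"dx": -11,"dy": -12,"dz": -14,"wx": 0,"wy": 0,"wz": 0,"claw": 4},{"dx": -14,"dy": -16,"dz": -14,"wx": 0,"wy": 0,"wz": 0,"claw": 4},{"dx": -15.2,"dy": -18.7,"dz": -13.5,"wx": 0,"wy": 0,"wz": 0,"claw": 4},{"dx": -15.2,"dy": -19.24,"dz": -11,"wx": 0,"wy": 0,"wz": 0,"claw": 4},{"dx": -15.2,"dy": -19.24,"dz": -8,"wx": 0,"wy": 0,"wz": 0,"claw": 4},{"dx": -15.2,"dy": -19.24,"dz": -5,"wx": 0,"wy": 0,"wz": 0,"claw": 4},{"dx": -15.2,"dy": -19.24,"dz": -3,"wx": 0,"wy": 0,"wz": 0,"claw": 4},{"dx": -15.2,"dy": -19.24,"dz": -1.5,"wx": 0,"wy": 0,"wz": 0,"claw": 4},{"dx": -15.2,"dy": -19.24,"dz": -0.7,"wx": 0,"wy": 0,"wz": 0,"claw": 4},{"dx": -15.2,"dy": -19.24,"dz": -0.3,"wx": 0,"wy": 0,"wz": 0,"claw": 4},{"dx": -15.2,"dy": -19.24,"dz": -0.1,"wx": 0,"wy": 0,"wz": 0,"claw": 4},{"dx": -15.2,"dy": -19.24,"dz": 0.1,"wx": 0,"wy": 0,"wz": 0,"claw": 4},{"dx": -15.2,"dy": -19.24,"dz": 0.1,"wx": 0,"wy": 0,"wz": 0,"claw": 4}])

```text
t: 18.8
eef_pos: [457.8, -16.8, 67.5]
eef_rot: [[-0.0, 1.0, 0.0], [1.0, 0.0, -0.0], [-0.0, 0.0, -1.0]]
contact_force: [0.4, 0.1, -0.5]
grip_width: 57.5
grasp_force: 64.5
```

servo_tool(targets=[{"dx": 0,"dy": 0,"dz": 0.1,"wx": 0,"wy": 0,"wz": 0,"claw": 4},{"dx": 0,"dy": 0,"dz": 0.15,"wx": 0,"wy": 0,"wz": 0,"claw": 4},{"dx": 0,"dy": 0,"dz": 0.2,"wx": 0,"wy": 0,"wz": 0,"claw": 4},{"dx": 0,"dy": 0,"dz": 0.2,"wx": 0,"wy": 0,"wz": 0,"claw": 4},{"dx": 0,"dy": 0,"dz": 0.2,"wx": 0,"wy": 0,"wz": 0,"claw": 6.3},{"dx": 0,"dy": 0,"dz": 0.2,"wx": 0,"wy": 0,"wz": 0,"claw": 7},{"dx": 0,"dy": 0,"dz": 0.2,"wx": 0,"wy": 0,"wz": 0,"claw": 8.5},{"dx": 0,"dy": 0,"dz": 0.2,"wx": 0,"wy": 0,"wz": 0,"claw": 8.5},{"dx": 0,"dy": 0,"dz": -3,"wx": 0,"wy": 0,"wz": 0,"claw": 8.5},{"dx": 0,"dy": 0,"dz": -8,"wx": 0,"wy": 0,"wz": 0,"claw": 8.5},{"dx": 0,"dy": 0,"dz": -13,"wx": 0,"wy": 0,"wz": 0,"claw": 8.5},{"dx": 0,"dy": 0,"dz": -17.5,"wx": 0,"wy": 0,"wz": 0,"claw": 8.5},{"dx": 4,"dy": 4,"dz": -17.5,"wx": 0,"wy": 0,"wz": 0,"claw": 8.5},{"dx": 8,"dy": 8,"dz": -17.5,"wx": 0,"wy": 0,"wz": 0,"claw": 8.5},{"dx": 12,"dy": 12,"dz": -17.5,"wx": 0,"wy": 0,"wz": 0,"claw": 8.5},{"dx": 16,"dy": 15,"dz": -17.5,"wx": 0,"wy": 0,"wz": 0,"claw": 8.5},{"dx": 20,"dy": 18,"dz": -17.5,"wx": 0,"wy": 0,"wz": 0,"claw": 8.5},{"dx": 24.45,"dy": 20.1,"dz": -14,"wx": 0,"wy": 0,"wz": 0,"claw": 8.5},{"dx": 24.45,"dy": 20.1,"dz": -10,"wx": 0,"wy": 0,"wz": 0,"claw": 8.5},{"dx": 24.45,"dy": 20.1,"dz": -9,"wx": 0,"wy": 0,"wz": 0,"claw": 8.5}])

```text
t: 21.3
eef_pos: [656.5, 227.8, 153.0]
eef_rot: [[-0.001, 1.0, -0.007], [1.0, 0.001, -0.001], [-0.001, -0.007, -1.0]]
contact_force: [0.4, 0.1, 0.3]
grip_width: 84.9
grasp_force: 0.0
```

Run:
```python
from station import *
from h import *
a=snapshot('wrist');b=snapshot('top');s=read_state();print(s['t'],s['eef_pos'])
cv2.imwrite('pics/p4.png',np.hstack([cv2.resize(a['image'],(400,300)),cv2.resize(b['image'][180:370,180:435],(400,300),interpolation=2)]))
```

```text
21.4 [657.90258104 227.27859105 156.01696497]
```

View pics/p4.png

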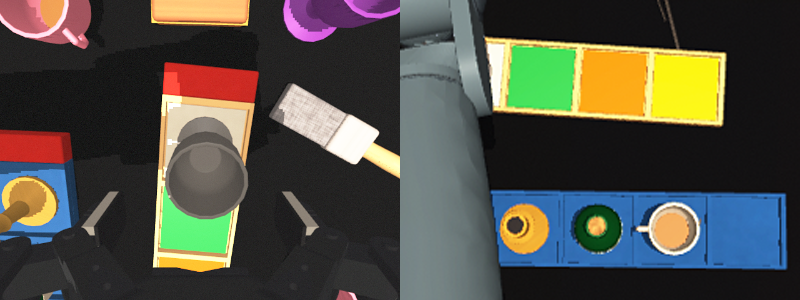

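Candlestick, bottle and cup stand in their blue bays. The goblet is at (207,180) in the wrist picture, about 2 mm right of the jaw midline. I'll descend and grip it.

servo_tool(targets=[{"dx": 0,"dy": 0.2,"dz": 1,"wx": 0,"wy": 0,"wz": 0,"claw": 8.5},{"dx": 0,"dy": 0.2,"dz": 3,"wx": 0,"wy": 0,"wz": 0,"claw": 8.5},{"dx": 0,"dy": 0.2,"dz": 4.5,"wx": 0,"wy": 0,"wz": 0,"claw": 8.5},{"dx": 0,"dy": 0.2,"dz": 5.1,"wx": 0,"wy": 0,"wz": 0,"claw": 8.5},{"dx": 0,"dy": 0.2,"dz": 5.1,"wx": 0,"wy": 0,"wz": 0,"claw": 8.5},{"dx": 0,"dy": 0.2,"dz": 5.1,"wx": 0,"wy": 0,"wz": 0,"claw": 7},{"dx": 0,"dy": 0.2,"dz": 5.1,"wx": 0,"wy": 0,"wz": 0,"claw": 6.3},{"dx": 0,"dy": 0.2,"dz": 5.1,"wx": 0,"wy": 0,"wz": 0,"claw": 5.5},{"dx": 0,"dy": 0.2,"dz": 5.1,"wx": 0,"wy": 0,"wz": 0,"claw": 4},{"dx": 0,"dy": 0.2,"dz": 5.1,"wx": 0,"wy": 0,"wz": 0,"claw": 4},{"dx": 0,"dy": 0.2,"dz": 5.1,"wx": 0,"wy": 0,"wz": 0,"claw": 4}])

```text
t: 22.78
eef_pos: [661.1, 227.9, 107.5]
eef_rot: [[-0.0, 1.0, 0.001], [1.0, 0.0, 0.0], [0.0, 0.001, -1.0]]
contact_force: [-3.3, -0.2, 5.4]
grip_width: 53.4
grasp_force: 63.6
```

servo_tool(targets=[{"dx": 0,"dy": 0,"dz": -1,"wx": 0,"wy": 0,"wz": 0,"claw": 4},{"dx": 0,"dy": 0,"dz": -4,"wx": 0,"wy": 0,"wz": 0,"claw": 4},{"dx": 0,"dy": 0,"dz": -8,"wx": 0,"wy": 0,"wz": 0,"claw": 4},{"dx": -0.5,"dy": -0.5,"dz": -12,"wx": 0,"wy": 0,"wz": 0,"claw": 4},{"dx": -2,"dy": -2,"dz": -14.5,"wx": 0,"wy": 0,"wz": 0,"claw": 4},{"dx": -5,"dy": -4,"dz": -15,"wx": 0,"wy": 0,"wz": 0,"claw": 4},{"dx": -9,"dy": -6,"dz": -15,"wx": 0,"wy": 0,"wz": 0,"claw": 4},{"dx": -13,"dy": -8,"dz": -15,"wx": 0,"wy": 0,"wz": 0,"claw": 4},{"dx": -17,"dy": -10,"dz": -15,"wx": 0,"wy": 0,"wz": 0,"claw": 4},{"dx": -21,"dy": -12,"dz": -15,"wx": 0,"wy": 0,"wz": 0,"claw": 4},{"dx": -25,"dy": -14,"dz": -15,"wx": 0,"wy": 0,"wz": 0,"claw": 4},{"dx": -29,"dy": -17,"dz": -15,"wx": 0,"wy": 0,"wz": 0,"claw": 4},{"dx": -32,"dy": -19.5,"dz": -14,"wx": 0,"wy": 0,"wz": 0,"claw": 4},{"dx": -33.4,"dy": -20.65,"dz": -11,"wx": 0,"wy": 0,"wz": 0,"claw": 4},{"dx": -33.4,"dy": -20.65,"dz": -7,"wx": 0,"wy": 0,"wz": 0,"claw": 4},{"dx": -33.4,"dy": -20.65,"dz": -4,"wx": 0,"wy": 0,"wz": 0,"claw": 4},{"dx": -33.4,"dy": -20.65,"dz": -2,"wx": 0,"wy": 0,"wz": 0,"claw": 4},{"dx": -33.4,"dy": -20.65,"dz": -1,"wx": 0,"wy": 0,"wz": 0,"claw": 4},{"dx": -33.4,"dy": -20.65,"dz": -0.5,"wx": 0,"wy": 0,"wz": 0,"claw": 4},{"dx": -33.4,"dy": -20.65,"dz": -0.5,"wx": 0,"wy": 0,"wz": 0,"claw": 4}])

```text
t: 25.28
eef_pos: [454.4, -106.4, 111.7]
eef_rot: [[0.0, 1.0, 0.001], [1.0, -0.0, -0.0], [-0.0, 0.001, -1.0]]
contact_force: [-0.1, -0.8, -2.4]
grip_width: 53.5
grasp_force: 63.9
```

servo_tool(targets=[{"dx": 0,"dy": 0,"dz": 0.2,"wx": 0,"wy": 0,"wz": 0,"claw": 4},{"dx": 0,"dy": 0,"dz": 0.4,"wx": 0,"wy": 0,"wz": 0,"claw": 4},{"dx": 0,"dy": 0,"dz": 0.55,"wx": 0,"wy": 0,"wz": 0,"claw": 4},{"dx": 0,"dy": 0,"dz": 0.65,"wx": 0,"wy": 0,"wz": 0,"claw": 4},{"dx": 0,"dy": 0,"dz": 0.75,"wx": 0,"wy": 0,"wz": 0,"claw": 4},{"dx": 0,"dy": 0,"dz": 0.8,"wx": 0,"wy": 0,"wz": 0,"claw": 4},{"dx": 0,"dy": 0,"dz": 0.8,"wx": 0,"wy": 0,"wz": 0,"claw": 4}])

```text
t: 26.15
eef_pos: [454.3, -106.5, 104.4]
eef_rot: [[-0.0, 1.0, -0.001], [1.0, 0.0, -0.0], [-0.0, -0.001, -1.0]]
contact_force: [-5.0, 1.3, 7.0]
grip_width: 53.4
grasp_force: 64.9
```

Touching down gently. I'll release, rise, and retreat toward the start side.

servo_tool(targets=[{"dx": 0,"dy": 0,"dz": 0,"wx": 0,"wy": 0,"wz": 0,"claw": 5.8},{"dx": 0,"dy": 0,"dz": 0,"wx": 0,"wy": 0,"wz": 0,"claw": 6.6},{"dx": 0,"dy": 0,"dz": 0,"wx": 0,"wy": 0,"wz": 0,"claw": 8.5},{"dx": 0,"dy": 0,"dz": 0,"wx": 0,"wy": 0,"wz": 0,"claw": 8.5},{"dx": 0,"dy": 0,"dz": -3,"wx": 0,"wy": 0,"wz": 0,"claw": 8.5},{"dx": 0,"dy": 0,"dz": -8,"wx": 0,"wy": 0,"wz": 0,"claw": 8.5},{"dx": 0,"dy": 0,"dz": -13,"wx": 0,"wy": 0,"wz": 0,"claw": 8.5},{"dx": -5,"dy": 0,"dz": -15,"wx": 0,"wy": 0,"wz": 0,"claw": 8.5},{"dx": -10,"dy": 0,"dz": -15,"wx": 0,"wy": 0,"wz": 0,"claw": 8.5},{"dx": -15,"dy": 0,"dz": -15,"wx": 0,"wy": 0,"wz": 0,"claw": 8.5},{"dx": -20,"dy": 0,"dz": -15,"wx": 0,"wy": 0,"wz": 0,"claw": 8.5},{"dx": -25,"dy": 0,"dz": -15,"wx": 0,"wy": 0,"wz": 0,"claw": 8.5},{"dx": -30,"dy": 0,"dz": -15,"wx": 0,"wy": 0,"wz": 0,"claw": 8.5},{"dx": -30,"dy": 0,"dz": -15,"wx": 0,"wy": 0,"wz": 0,"claw": 8.5},{"dx": -30,"dy": 0,"dz": -15,"wx": 0,"wy": 0,"wz": 0,"claw": 8.5},{"dx": -30,"dy": 0,"dz": -15,"wx": 0,"wy": 0,"wz": 0,"claw": 8.5}])

```text
t: 28.15
eef_pos: [454.3, -405.1, 253.2]
eef_rot: [[-0.001, 1.0, -0.0], [1.0, 0.001, 0.0], [0.0, -0.0, -1.0]]
contact_force: [-0.3, 0.3, 0.3]
grip_width: 85.1
grasp_force: 0.0
```

Run:
```python
from station import *
from h import *
T=snapshot('top');S=snapshot('side');it=T['image'];im=S['image']
th=np.radians(2.35);Y=np.array([np.sin(th),np.cos(th)]);o=np.array([459.4,28.2]);a=np.linspace(0,6.283,60)
for k,r,f,h in((135,13,30,110),(45,12,28,120),(-45,30,19,62),(-135,28,29,100)):
    p=o+k*Y
    for I,D in((im,S),(it,T)):
        for rr,z in((r,12+h),(f,12)): cv2.polylines(I,[(proj(D,np.c_[p[0]+rr*np.cos(a),p[1]+rr*np.sin(a),0*a+z])*16).astype(np.int32)],True,(255,0,255),1,0,4)
cv2.imwrite('pics/fin.png',np.hstack([cv2.resize(it[260:370,205:440],(490,229),interpolation=2),cv2.resize(im[150:350,340:460],(300,500),interpolation=2)[:229] if 0 else cv2.resize(im[170:340,340:460],(162,229),interpolation=2)]))
cv2.imwrite('pics/fin2.png',np.vstack([cv2.resize(it[270:360,210:435],(750,300),interpolation=2),cv2.copyMakeBorder(cv2.resize(im[180:340,340:455],(216,300),interpolation=2),0,0,0,534,0)]))
```

```text
(no output)
```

View pics/fin2.png

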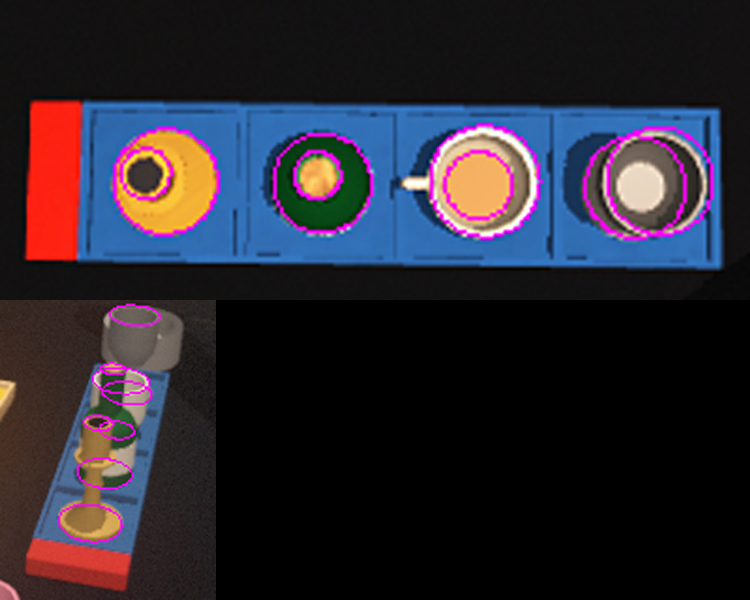

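The final view shows all four props upright and centred in their bays. The goblet, at (655,185), is about 2–3 mm off its centre, well inside the limit. I'll hand in.

```bash
python3 -c "
from station import *
print(job_done())"
```

```text
the job is handed in; nothing more can be done
None
```

All four props now stand upright and released in the blue rack in reverse order (from its red end: candlestick, bottle, teacup, goblet), and the job is handed in at about 28 s; no verdict was returned.

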